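Fish a dropped washer out from under a low display stand

TASK

A steel washer from a pot lid has dropped under the low wire display stand. With the flat hooked probe, slid in along the floor of the stand on the empty side, below the stack of blue and white bowls, sweep gently sideways until you feel the washer stop against the yellow divider, and drag it out so that it lies wholly on the blue strip in front. Then lay the probe flat on the counter, clear of stand and strip; never push hard on the stand, the strip or the probe's thin blade, and leave the bottle, the amber bowl and the jar where they are.

Things in the scene. Friction and masses are not known exactly. Their poses are not given: they have to be found in the camera images.
- shelf: Low wire display stand, fixed; place, heading, height vary. Origin: middle of the front edge of its brown base, on the underside; x inwards, y sideways (left of one looking in), z up. Base 140 deep, 240 wide; its floor 16 above the origin, but only 10 to 16 above the counter (the base is let in): find it by touch. Open only in front (x=0). Push on it with 18 N at most.
- shelf_lane (a point): Front mouth of the empty lane, on the floor (x 0, y -79 of the stand). The lane from the inner face of the white cheek at y -110 to y -46 is always empty, 134 deep, 40 high under the crosswise wires (4 thick, 18 apart). A stack of bowls is fixed on the wires around x 92, y -70, radius 40, top 72 above the wires. The other cheek's inner face is at y 110.
- shelf_mid (a point): Middle of the stand's floor (x 70, y 0 of the stand). The washer, a steel disc with a hole, diameter 32, 6 thick, 28 to 56 g, lies flat on the floor, loose, its centre at x 45 to 95 and 18 to 30 from the divider's face, on the side of the empty lane; so y -30 to 81. It is not measured: feel it when the blade presses it against the divider, or see it through the wires.
- shelf_back (a point): Middle of the back wall's inner face, at the floor (x 134, y 0 of the stand). The yellow divider, an upright plate on the floor along x (x 6 to 132), 10 thick, 35 high, stands beyond the washer on the +y side; its face towards the washer lies anywhere from y 0 to y 99. It is firmly clamped; its place is not measured, so feel for it.
- strip: Blue front strip of the stand, fixed, level with the stand's floor and joined to it without a step. Same origin and axes as the stand; it covers x -100 to 0, y -120 to 120, upper face 16 above the origin, 10 to 16 above the counter. The washer has to end wholly on it. Press it with 18 N at most.
- probe: Flat hooked probe, loose, 160 g, lying flat on the counter, all one rigid piece. Origin: middle of the handle's underside, which is level with the underside of blade and toe; x along the blade to the toe, y to the side to which the toe sticks out, z up. Orange handle x -40 to 40, 20 wide, 50 high; grip it across its width from above, near its middle, 34 above its underside.
- blade: Steel blade and toe, fixed in the probe's handle; same origin and axes as the probe. Blade 14 wide (y -7 to 7), 6 thick, x 40 to 210. Toe at its end x 200 to 210, y 7 to 33, 6 thick: 26 long, shorter than the washer is wide, so that the washer fits between blade and divider in front of the toe. Nothing may press on blade and toe with over 10 N, or they bend.
- probe_toe (a point): Middle of the underside of the probe's toe (x = 205, y = 20 in the probe's axes).
- bottle: Clear bottle with a white cap, loose bystander, diameter 72, 220 high; origin: centre of its underside.
- bowl: Amber glass bowl, loose bystander, diameter 100, 50 high; origin: centre of its underside.
- jar: Jar with a red cap, loose bystander, diameter 70, 90 high; origin: centre of its underside.

How it is judged:
By the outcome, as a careful person would: the job done as asked, in the order asked, and still so for the second after the job is handed in, with the robot touching nothing.
It also fails if it takes over 64 s, if anything falls off the work surface, if the arm or the gripper's body presses on something with over 40 N, if the wrist force passes 120 N, or if a joint passes its speed limit or range.

ROBOT

A 6-joint arm with a two-finger parallel gripper is mounted at the origin on the work surface. World frame = base frame: x ahead of the robot, y to its left, z up, the work surface at z = 0. Lengths are in m, angles in rad, forces in N, time in s.
With the tool pointing down it reaches from about 0.425 to 0.95 m from the base axis. Payload 3.5 kg.
Tool frame: the origin (TCP) lies on the centre line of the jaws, within the pads' length; the fingertips stand 14 mm ahead of it and the grasp point (between the pads) lies 5 mm behind it (ctrl.finger_overhang is the distance from the TCP to the fingertips, in m); z points along the fingers, y is the line along which they close (so a half turn about z gives the same grasp; the last joint's range is limited). The gripper opens to 85 mm and grips with 20 to 120 N. Pads are 22 mm wide; open, the fingers measure 114 mm over their backs; the gripper's body (76 mm by 85 mm) begins 54 mm behind the grasp point. The pads swing forward as they close: fully open they stand 13 mm farther back than shut.
Start: joints at [0.989, 0.286, 1.577, -0, 1.279, -0.15], TCP at [0.282, 0.613, 0.216] pointing down, gripper open.
Joint ranges: [-2.77, 2.77], [-0.9, 2.22], [0.21, 2.48], [-1.53, 4.67], [0.24, 2.81], [-2.84, 2.84]. Speed limits (rad/s): [2.79, 2.79, 3.14, 3.14, 3.14, 3.14].

INTERFACE

Orientations are given as a unit quaternion [x, y, z, w].
In Python, from plant import ctrl gives the robot as it stands.
- The arm moves only by the tool send_rows, never from a script. Its argument "moves" is text: rows parted by semicolons, each of 7 numbers parted by spaces: the turn, a rotation vector about the tool's x, y, z in units of 360 degrees (1.0 is 360 degrees), then the shift along the tool's x, y, z in units of 20 cm (1.0 is 20 cm), then the gripper's target within -1 to 1 (fully open at 1, half-way at 0, shut at -1). A call has 1 to 12 rows; each row is the pose to reach, as a shift and turn from the pose commanded when the call began, along the tool's axes at that moment, turning the shorter way round; what a row does not reach only later rows make up. A row lasts 1/8 s, in which the tool goes at most 62.5 mm and 10.7 degrees, less where a joint would pass 70% of its speed; a pose out of reach is approached as far as the arm can. A call with a number of a shift or a turn outside -1 to 1 is refused whole. A call with a gripper value outside its range is refused whole. The fingers move at their own pace and stop on an object; "newtons" is the grip in N (left out, the last holds). Time passes only in rows, so rows that repeat a pose let the fingers close. It gives the time, the measured TCP pose, the force, the opening and the grip force at its end, in the units of the state.
- ctrl.get_state(): the state, without advancing time (a new reading comes with each control period).
- ctrl.read_camera(name): name is "side" or "top"; returns a dict with "image" (480x640x3 uint8, red, green, blue), "fovy" (degrees; the focal length in pixels is half the picture's height over the tangent of half this angle, whatever the lens; pixels are square), "cx", "cy" (the principal point, pixels), "extrinsics" (4x4, takes a point from camera to world coordinates). Camera axes: x right, y up, looking along -z (the intrinsics and any distortion apply to the point x, -y, -z); pixel columns grow to the right and rows downward; lengths in m; the calibration is good to about 2 mm. A picture is of the moment at which its call begins. There is no depth.
- ctrl.sign_off(): hands the job in; it is judged then, once.
The state is a dict: "time": time; "qpos": joint angles; "dq": joint speeds; "joint_efforts": joint torques, N m; "eef_pos": TCP position; "tcp_rot": TCP orientation; "contact_force": force on the tool from outside, world axes, zero at the start; "wrist_torque": the same for the moment, N m; "opening": opening from 0.0 (shut) to 1.0 (fully open); "finger_force": force on a finger pad.
Only numpy, scipy, OpenCV 4.12 (cv2) and the standard library are available. Lean on these libraries where they do the work, as an engineer would, in place of code of your own. Each camera call takes 0.05 s, during which the arm holds its last target. There are 200 camera calls.

## Working session

There is one attempt and no reset: what is moved stays moved. The work goes in short steps, Python scripts to look and compute and a tool call to move; the robot and the scene stay as the last step left them, time stands still between calls to the robot, and variables do not carry over. Pictures are saved under pics/ and viewed, at most 10 in all, crops included, and the job is handed in when it is done.

Besides the shell and the picture viewer there is one more tool, called by a JSON object that holds its "api" and its "payload", one argument or row to a line. send_rows: Moves the arm, as the interface text tells. Its arguments: {"type":"object","properties":{"moves":{"type":"string"},"newtons":{"type":"number"}},"required":["moves"]}

```bash
ls; mkdir -p pics; cat > h.py <<'E'
import numpy as np, cv2
from plant import ctrl
from scipy.spatial.transform import Rotation as R
def cam(n):
    d=ctrl.read_camera(n); return d
def ray(d,u,v):
    f=240/np.tan(np.radians(d["fovy"])/2); E=np.array(d["extrinsics"])
    r=np.array([(u-d["cx"])/f,-(v-d["cy"])/f,-1.]); return E[:3,3],E[:3,:3]@r
def onz(d,u,v,z):
    o,r=ray(d,u,v); return o+r*(z-o[2])/r[2]
def proj(d,p):
    f=240/np.tan(np.radians(d["fovy"])/2); E=np.array(d["extrinsics"])
    q=E[:3,:3].T@(np.array(p)-E[:3,3]); return d["cx"]+f*q[0]/-q[2], d["cy"]-f*q[1]/-q[2]
E
python3 - <<'E'
from h import *
for n in("top","side"):
    d=cam(n); cv2.imwrite(f"pics/{n}0.png",d["image"][:,:,::-1]); print(n,{k:v for k,v in d.items() if k!="image"})
s=ctrl.get_state(); print(s)
E
```

```text
pics
top {'fovy': 43.192383580706625, 'cx': 318.6403170928107, 'cy': 236.40879398992917, 'extrinsics': array([[ 0.00196896,  0.99651241, -0.08342149,  0.47418835],
       [-0.99995302,  0.00275381,  0.0092942 ,  0.05023369],
       [ 0.00949152,  0.08339927,  0.99647101,  1.33677007],
       [ 0.        ,  0.        ,  0.        ,  1.        ]])}
side {'fovy': 47.977469872224866, 'cx': 315.4267559391295, 'cy': 233.19315013583042, 'extrinsics': array([[ 0.85604612,  0.3551151 , -0.37560393,  0.11979237],
       [-0.516856  ,  0.59748483, -0.61308381, -0.68320525],
       [ 0.00670233,  0.71896116,  0.69501793,  0.88194146],
       [ 0.        ,  0.        ,  0.        ,  1.        ]])}
{'time': 0.1, 'qpos': array([ 9.88985071e-01,  2.87110198e-01,  1.57808319e+00, -9.13819515e-06,
        1.27858703e+00, -1.49956349e-01]), 'dq': array([ 5.57899337e-04, -1.21548277e-03, -2.96434031e-03, -3.65983911e-05,
       -2.25098834e-03, -3.58254955e-06]), 'joint_efforts': array([ 1.56088150e-03, -4.07299662e+01, -2.93699992e+01, -7.83969267e-05,
        3.42014326e-03,  4.36320590e-06]), 'eef_pos': array([0.28211412, 0.61250566, 0.21423498]), 'tcp_rot': array([ 2.14252018e-01,  9.76777803e-01, -1.02303903e-03, -3.87278302e-04]), 'contact_force': array([-0.43292112,  0.87186308, -1.03156776]), 'wrist_torque': array([ 0.05376538, -0.02120807, -0.03904101]), 'finger_force': 0.0, 'opening': 1.0014746737812559}
```

View pics/top0.png

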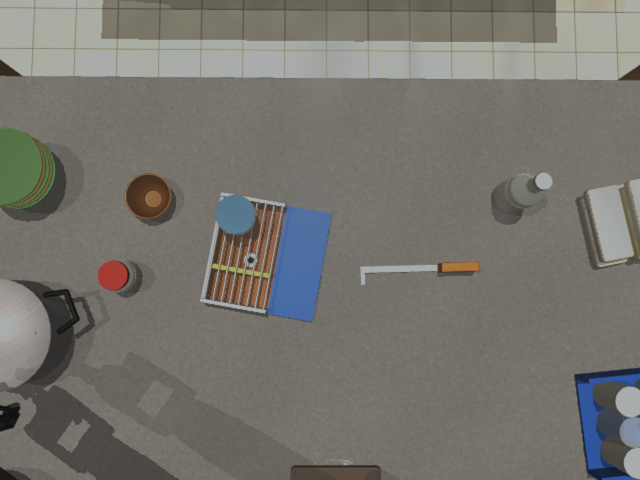

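View pics/side0.png

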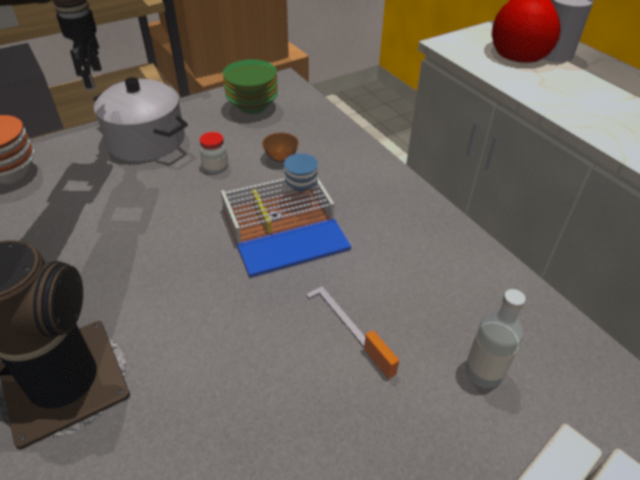

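The top view shows the stand opening to the right, with its blue strip at about (300,263). The yellow divider runs along about (240,270), and the washer is visible at about (251,260). The probe's orange handle is at (459,267) and its toe at (363,277), already facing the opening. The side view agrees with this.

```bash
cat > m.py <<'E'
from h import *
def cnt(m,box=None):
    m=m.astype(np.uint8)
    if box: 
        k=np.zeros_like(m); k[box[1]:box[3],box[0]:box[2]]=1; m=m*k
    c=max(cv2.findContours(m,cv2.RETR_EXTERNAL,cv2.CHAIN_APPROX_NONE)[0],key=cv2.contourArea)
    return c[:,0,:].astype(float)
def world(d,c,z): return np.array([onz(d,u,v,z) for u,v in c])
def rect(P): 
    (c,s,a)=cv2.minAreaRect((P[:,:2]*1000).astype(np.float32)); return np.round(c,1),np.round(s,1),a
E
python3 - <<'E'
from m import *
d=cam("top"); im=d["image"]; h=cv2.cvtColor(im,cv2.COLOR_RGB2HSV)
H,S,V=[h[...,i].astype(int) for i in range(3)]
c=cnt((H>105)&(H<125)&(S>150),(262,195,345,330)); print("strip",rect(world(d,c,.013)))
print(cv2.boxPoints(cv2.minAreaRect((world(d,c,.013)[:,:2]*1000).astype(np.float32))))
c=cnt((H>5)&(H<20)&(S>150),(430,255,490,280)); print("handle",rect(world(d,c,.05)))
c=cnt((S<40)&(V>140),(350,255,442,292)); P=world(d,c,.006); print("blade",rect(P),P[:,:2].min(0),P[:,:2].max(0))
b=cnt((S<40)&(V>140),(372,255,438,280)); P=world(d,b,.006); print("blade only",rect(P), cv2.fitLine(P[:,:2].astype(np.float32),cv2.DIST_L2,0,.01,.01).ravel())
t=cnt((S<40)&(V>140),(350,276,372,292)); P=world(d,t,.006); print("toe",P.mean(0))
c=cnt((H>22)&(H<35)&(S>120),(205,255,280,285)); P=world(d,c,.048); print("div",rect(P), cv2.fitLine(P[:,:2].astype(np.float32),cv2.DIST_L2,0,.01,.01).ravel())
w=im[250:272,240:264]; cv2.imwrite("pics/w.png",cv2.resize(im[185:325,195:335],None,fx=4,fy=4,interpolation=cv2.INTER_CUBIC)[:,:,::-1])
print("washer",onz(d,251,260,.019))
E
```

```text
strip (array([424.7, 141.9]), array([ 8.6, 10.9]), 0.09076308459043503)
[[420.34387 147.32663]
 [420.36108 136.4682 ]
 [428.97357 136.48184]
 [428.95636 147.34027]]
handle (array([ 518.4, -261.1]), array([18.3, 79.1]), 2.6167047023773193)
blade (array([ 503. , -136.9]), array([ 39.4, 167.7]), 1.526823878288269) [ 0.48127379 -0.22028128] [ 0.52324343 -0.05303725]
blade only (array([ 516.1, -149.9]), array([ 14. , 141.2]), 1.5199044942855835) [ 0.02470679 -0.99969476  0.51621115 -0.14979395]
toe [ 0.49002044 -0.05846983  0.006     ]
div (array([519.5, 259. ]), array([10.7, 10.6]), 0.9126070141792297) [ 0.2396848  -0.97085077  0.51919395  0.25864506]
washer [0.53268715 0.18475014 0.019     ]
```

View pics/w.png

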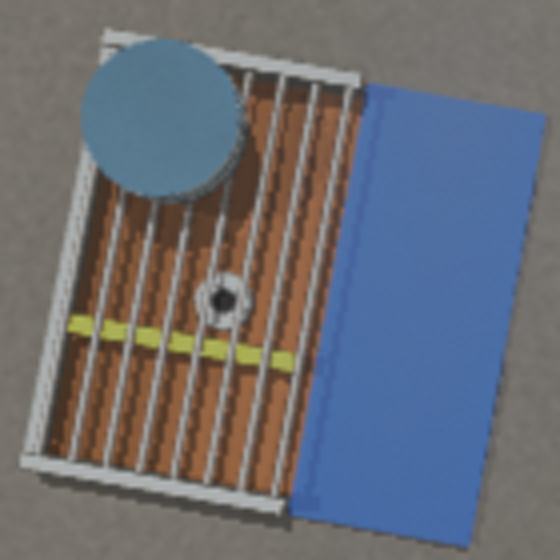

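The crop (4x, offset (195,185)) shows the washer at (223,300), just above the divider's yellow top. The strip's corners are at about (367,84), (545,115), (468,546) and (290,514).

```bash
python3 - <<'E'
from m import *
d=cam("top"); im=d["image"].astype(int)
m=((im[...,2]-im[...,0])>50)
m=cv2.morphologyEx(m.astype(np.uint8),cv2.MORPH_OPEN,np.ones((3,3)))
c=cnt(m,(262,195,345,330)); P=world(d,c,.013); print("strip",rect(P)); B=cv2.boxPoints(cv2.minAreaRect((P[:,:2]*1000).astype(np.float32)));print(B)
C=np.array([onz(d,195+u/4-.4,185+v/4-.4,.013)[:2] for u,v in[(367,84),(545,115),(468,546),(290,514)]])*1000; print(C)
# stand frame: long-axis
ey=(C[3]-C[0]+C[2]-C[1]); ey/=np.linalg.norm(ey); ex=np.array([ey[1],-ey[0]]); 
if ex[1]<0: ex=-ex
ctr=C.mean(0); O=ctr+50*ex; print("ex",ex,"ey",ey,"O",O, "yaw",np.degrees(np.arctan2(ex[1],ex[0])))
def S(p): q=np.array(p[:2])*1000-O; return q@ex,q@ey
print("washer",S(onz(d,195+223/4-.4,185+300/4-.4,.019)))
for u,v in[(75,317),(295,353),(223,338)]: print("divtop",S(onz(d,195+u/4-.4,185+v/4-.4,.048)))
s=ctrl.get_state(); print(R.from_quat(s["tcp_rot"]).as_matrix().round(4).tolist())
E
```

```text
strip (array([526.9,  80.5]), array([ 99.9, 239.5]), 79.86178588867188)
[[400.25406   52.418236]
 [636.0461    10.255009]
 [653.62354  108.554375]
 [417.83148  150.7176  ]]
[[652.81076706 109.04192513]
 [635.9576042   11.14216262]
 [400.92219296  52.77129622]
 [417.97410807 149.2221837 ]]
ex [0.17152944 0.98517899] ey [-0.98517899  0.17152944] O [535.49264024 129.80334161] yaw 80.12324396200408
washer (np.float64(55.198734874183195), np.float64(11.579739813911656))
divtop (np.float64(127.60550804228107), np.float64(34.85865969645872))
divtop (np.float64(9.336222978621546), np.float64(33.35959959149885))
divtop (np.float64(48.34422611111256), np.float64(32.17389568542208))
[[-0.9082, 0.4185, -0.0009], [0.4185, 0.9082, -0.0014], [0.0002, -0.0016, -1.0]]
```

{"api": "send_rows", "payload": {
  "moves": "0 0 0.1775 -0.7 -0.95 0 1;0 0 0.1775 -0.7 -0.95 0 1;0 0 0.1775 -0.7 -0.95 0 1;0 0 0.1775 -0.7 -0.95 0 1;0 0 0.1775 -0.7 -0.95 0 1;0 0 0.1775 -0.7 -0.95 0 1",
  "newtons": 40
}}

```text
time: 0.95
eef_pos: [0.3303, 0.3811, 0.2156]
tcp_rot: [0.701, 0.713, 0.0, -0.0]
contact_force: [-0.4, 0.4, -0.1]
opening: 1.003
finger_force: 0.0
```

{"api": "send_rows", "payload": {
  "moves": "0 0 0 -1 0.5 0 1;0 0 0 -1 0.5 0 1;0 0 0 -1 0.5 0 1;0 0 0 -1 0.5 0 1"
}}

```text
time: 1.45
eef_pos: [0.4356, 0.182, 0.2156]
tcp_rot: [0.699, 0.715, 0.0, 0.0]
contact_force: [0.4, 0.4, -0.4]
opening: 0.999
finger_force: 0.0
```

{"api": "send_rows", "payload": {
  "moves": "0 0 0 -1 0.4 0 1;0 0 0 -1 0.4 0 1;0 0 0 -1 0.4 0 1;0 0 0 -1 0.4 0 1"
}}

```text
time: 1.95
eef_pos: [0.5202, -0.0167, 0.2155]
tcp_rot: [0.7, 0.714, -0.0, 0.0]
contact_force: [0.6, 1.1, -0.9]
opening: 0.999
finger_force: 0.0
```

{"api": "send_rows", "payload": {
  "moves": "0 0 0 -1 0 0 1;0 0 0 -1 0 0 1;0 0 0 -1 0 0 1;0 0 0 -1 0 0 1;0 0 0 -1 0 0 1"
}}

```text
time: 2.58
eef_pos: [0.524, -0.2139, 0.2151]
tcp_rot: [0.699, 0.715, 0.0, -0.001]
contact_force: [-0.4, 0.8, 0.3]
opening: 1.003
finger_force: 0.0
```

{"api": "send_rows", "payload": {
  "moves": "0 0 0 -0.235 -0.03 0.4 1;0 0 0 -0.235 -0.03 0.7 1;0 0 0 -0.235 -0.03 0.85 1;0 0 0 -0.235 -0.03 0.925 1;0 0 0 -0.235 -0.03 0.925 1;0 0 0 -0.235 -0.03 0.925 1"
}}

```text
time: 3.32
eef_pos: [0.5216, -0.2614, 0.0336]
tcp_rot: [0.698, 0.716, 0.0, 0.003]
contact_force: [-0.1, -0.1, -0.0]
opening: 0.999
finger_force: 0.0
```

```bash
python3 - <<'E'
from m import *
print(ctrl.finger_overhang)
d=cam("top"); im=d["image"]; h=cv2.cvtColor(im,cv2.COLOR_RGB2HSV)
d2=cam("side"); a=cv2.resize(im[210:320,340:500],None,fx=3,fy=3); u,v=map(int,proj(d2,(.518,-.261,.05))); b=cv2.resize(d2["image"][v-60:v+50,u-80:u+80],None,fx=3,fy=3)
cv2.imwrite("pics/g.png",np.vstack([a,b])[:600,:,::-1][:, :480])
s=ctrl.get_state(); print(s["eef_pos"],s["contact_force"])
E
```

```text
0.014
[ 0.5212916  -0.26161213  0.03347497] [ 0.04689895 -1.04508644  0.29409786]
```

View pics/g.png

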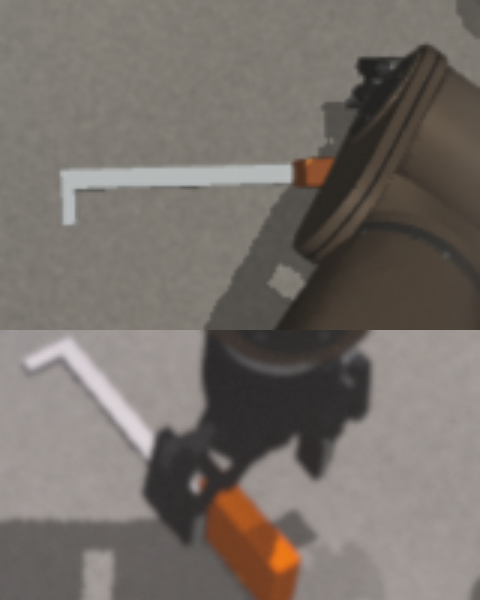

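The fingers straddle the orange handle: in the lower (side) crop, one is at (180,490) and the other at (315,460). The blade and toe are free.

{"api": "send_rows", "payload": {
  "moves": "0 0 0 0 -0.012 0.018 1;0 0 0 0 -0.012 0.018 1;0 0 0 0 -0.012 0.018 -1;0 0 0 0 -0.012 0.018 -1;0 0 0 0 -0.012 0.018 -1;0 0 0 0 -0.012 0.018 -1;0 0 0 0 -0.012 0.018 -1;0 0 0 0 -0.012 0.018 -1",
  "newtons": 80
}}

```text
time: 4.42
eef_pos: [0.5174, -0.261, 0.0273]
tcp_rot: [0.699, 0.715, 0.0, 0.0]
contact_force: [1.1, 0.1, 1.3]
opening: 0.203
finger_force: 78.6
```

{"api": "send_rows", "payload": {
  "moves": "0 0 0 0 0 -0.1 -1;0 0 0 0 0 -0.2 -1;0 0 0.0315 0.308 0.188 -0.2 -1;0 0 0.0315 0.308 0.188 -0.2 -1;0 0 0.0315 0.308 0.188 -0.2 -1;0 0 0.0315 0.308 0.188 -0.2 -1;0 0 0.0315 0.308 0.188 -0.2 -1"
}}

```text
time: 5.3
eef_pos: [0.5528, -0.1992, 0.0672]
tcp_rot: [0.766, 0.643, -0.0, 0.0]
contact_force: [-0.1, 0.3, -0.9]
opening: 0.201
finger_force: 78.3
```

```bash
cat > look.py <<'E'
from m import *
O=np.array([535.5,129.8]); ex=np.array([.1736,.9848]); ey=np.array([-.9848,.1736])
def S(p): q=np.array(p[:2])*1000-O; return np.round([q@ex,q@ey],1)
def blade(z=.03,box=None):
    d=cam("top"); im=d["image"]; h=cv2.cvtColor(im,cv2.COLOR_RGB2HSV)
    m=(h[...,1]<40)&(h[...,2]>140); return d,m
def st(n=6):
    L=[]
    for i in range(n):
        d=cam("top" if i%2 else "side"); s=ctrl.get_state(); L.append(np.r_[s["eef_pos"]*1000,s["contact_force"],s["wrist_torque"]*10])
    a=np.mean(L,0); s=ctrl.get_state(); M=R.from_quat(s["tcp_rot"]).as_matrix()
    print("t",round(s["time"],2),"pos",a[:3].round(1),"stand",S(a/1000),"F",a[3:6].round(1),"T*10",a[6:].round(2),"F,std",np.std(L,0)[[5,6,7]].round(2),"tcpx yaw",np.degrees(np.arctan2(M[1,0],M[0,0])).round(2),"x.z,y.z mrad",(M[2,:2]*1000).round(1),"open",s["opening"],s["finger_force"])
E
python3 - <<'E'
from look import *
st()
d,m=blade()
k=np.zeros(m.shape,np.uint8); k[225:300,325:425]=1
c=cnt(m*k); P=world(d,c,.046)
print("extent stand",np.array([S(p) for p in P]).min(0),np.array([S(p) for p in P]).max(0)); 
u,v=proj(d,(.56,-.08,.04)); u=int(u);v=int(v); d2=cam("side"); u2,v2=map(int,proj(d2,(.55,-.08,.04)))
a=cv2.resize(d["image"][v-50:v+50,u-80:u+80],None,fx=3,fy=3); b=cv2.resize(d2["image"][v2-50:v2+50,u2-80:u2+80],None,fx=3,fy=3); cv2.imwrite("pics/l.png",np.vstack([a,b])[:,:,::-1])
E
```

```text
t 5.6 pos [ 552.8 -198.9   66.9] stand [-320.7  -74.1] F [-0.1 -0.1 -1.6] T*10 [-0.66  0.03  0.13] F,std [0.6  0.19 0.11] tcpx yaw 79.99 x.z,y.z mrad [ 0.1 -0.2] open 0.20247565479021437 78.32040167413652
extent stand [-282.4  -82.9] [-111.9  -42.5]
```

View pics/l.png

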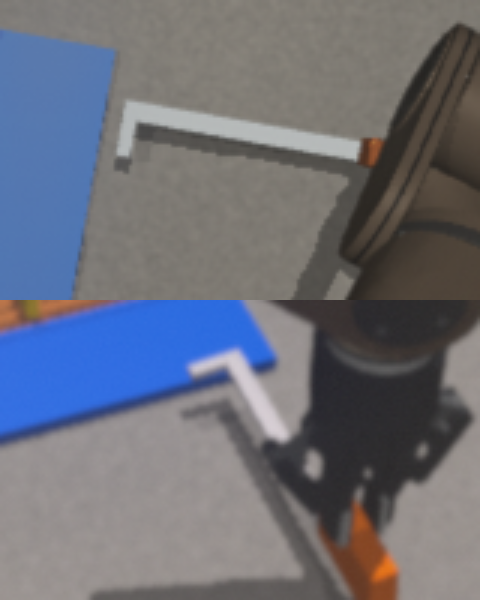

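The probe is held level with its toe just short of the strip's front edge, at (125,165) in the upper crop. It is parallel to the stand axis. Next I'll move it over the strip and feel for the height.

{"api": "send_rows", "payload": {
  "moves": "0 0 0 0.15 0 0 -1;0 0 0 0.3 0 0 -1;0 0 0 0.3 0 0.05 -1;0 0 0 0.3 0 0.1 -1;0 0 0 0.3 0 0.1 -1;0 0 0 0.3 0 0.1 -1"
}}

```text
time: 6.45
eef_pos: [0.5634, -0.14, 0.0468]
tcp_rot: [0.766, 0.643, -0.0, -0.0]
contact_force: [-0.0, 0.9, -0.4]
opening: 0.202
finger_force: 78.3
```

{"api": "send_rows", "payload": {
  "moves": "0 0 0 0 0 0.01 -1;0 0 0 0 0 0.015 -1;0 0 0 0 0 0.015 -1;0 0 0 0 0 0.015 -1"
}}

```text
time: 6.95
eef_pos: [0.5636, -0.1393, 0.044]
tcp_rot: [0.766, 0.643, 0.0, 0.0]
contact_force: [-0.4, -0.2, -2.0]
opening: 0.201
finger_force: 78.3
```

```bash
python3 -c "
from look import *
st(4)"
```

```text
t 7.15 pos [ 563.6 -139.3   44. ] stand [-260.1  -74.4] F [-0.  -0.1 -1.6] T*10 [-0.46  0.33  0.04] F,std [0.26 0.37 0.32] tcpx yaw 80.03 x.z,y.z mrad [-0.   0.1] open 0.20271385080799925 78.3161545637995
```

{"api": "send_rows", "payload": {
  "moves": "0 0 0 0 0 0.005 -1;0 0 0 0 0 0.005 -1;0 0 0 0 0 0.005 -1"
}}

```text
time: 7.52
eef_pos: [0.5635, -0.1393, 0.0429]
tcp_rot: [0.766, 0.643, -0.0, -0.0]
contact_force: [0.4, 0.9, -1.1]
opening: 0.203
finger_force: 78.3
```

```bash
python3 -c "
from look import *
st(3)"
```

```text
t 7.67 pos [ 563.5 -139.3   42.9] stand [-260.1  -74.3] F [-0.2  0.1 -2. ] T*10 [-0.51  0.01 -0.14] F,std [0.2  0.35 0.24] tcpx yaw 80.02 x.z,y.z mrad [-0.  0.] open 0.20047743768186085 78.31750502809882
```

{"api": "send_rows", "payload": {
  "moves": "0 0 0 0 0 0.005 -1;0 0 0 0 0 0.005 -1;0 0 0 0 0 0.005 -1"
}}

```text
time: 8.05
eef_pos: [0.5635, -0.1393, 0.0419]
tcp_rot: [0.766, 0.643, -0.0, -0.0]
contact_force: [-0.6, -0.0, -2.1]
opening: 0.202
finger_force: 78.3
```

```bash
python3 -c "
from look import *
st(3)"
```

```text
t 8.2 pos [ 563.5 -139.3   41.9] stand [-260.1  -74.3] F [-0.2  0.6 -1.1] T*10 [-0.88 -0.06  0.61] F,std [0.58 0.2  0.29] tcpx yaw 80.02 x.z,y.z mrad [0.  0.1] open 0.2039805993359063 78.31683461554348
```

{"api": "send_rows", "payload": {
  "moves": "0 0 0 0 0 0.005 -1;0 0 0 0 0 0.005 -1;0 0 0 0 0 0.005 -1"
}}

```text
time: 8.57
eef_pos: [0.5635, -0.1393, 0.0409]
tcp_rot: [0.766, 0.643, -0.0, -0.0]
contact_force: [0.9, -0.4, -1.8]
opening: 0.198
finger_force: 78.3
```

```bash
python3 -c "
from look import *
st(3)"
```

```text
t 8.72 pos [ 563.5 -139.3   40.9] stand [-260.1  -74.3] F [-0.  -0.2 -1.4] T*10 [-0.69  0.13 -0.17] F,std [0.36 0.15 0.25] tcpx yaw 80.02 x.z,y.z mrad [-0.1  0.1] open 0.20494023318682833 78.31671562045813
```

{"api": "send_rows", "payload": {
  "moves": "0 0 0 0 0 0.005 -1;0 0 0 0 0 0.005 -1;0 0 0 0 0 0.005 -1"
}}

```text
time: 9.1
eef_pos: [0.5635, -0.1393, 0.0399]
tcp_rot: [0.766, 0.643, 0.0, -0.0]
contact_force: [0.1, 0.1, -0.4]
opening: 0.2
finger_force: 78.3
```

```bash
python3 -c "
from look import *
st(3)"
```

```text
t 9.25 pos [ 563.5 -139.3   40. ] stand [-260.1  -74.3] F [ 0.7 -0.1 -1.6] T*10 [-0.41 -0.1  -0.04] F,std [0.16 0.19 0.23] tcpx yaw 80.01 x.z,y.z mrad [0.  0.1] open 0.20271350071920474 78.33844950422645
```

{"api": "send_rows", "payload": {
  "moves": "0 0 0 0 0 0.005 -1;0 0 0 0 0 0.005 -1;0 0 0 0 0 0.005 -1"
}}

```text
time: 9.62
eef_pos: [0.5635, -0.1393, 0.039]
tcp_rot: [0.766, 0.643, 0.0, 0.0]
contact_force: [0.5, -0.3, -1.2]
opening: 0.201
finger_force: 78.4
```

```bash
python3 -c "
from look import *
st(3)"
```

```text
t 9.78 pos [ 563.5 -139.3   39. ] stand [-260.1  -74.3] F [-0.1 -0.1 -1. ] T*10 [ 0.43  0.11 -0.05] F,std [0.18 0.39 0.21] tcpx yaw 80.02 x.z,y.z mrad [-0.  0.] open 0.2029008163485887 78.3900491008535
```

Contact felt: the moment jumped at TCP z of about 39.2 mm. I'll back up 1 mm and slide in along the empty lane.

{"api": "send_rows", "payload": {
  "moves": "0 0 0 0 0 -0.005 -1;0 0 0 0.1 0 -0.005 -1;0 0 0 0.2 0 -0.005 -1;0 0 0 0.3 0 -0.005 -1;0 0 0 0.4 0 -0.005 -1;0 0 0 0.5 0 -0.005 -1;0 0 0 0.6 0 -0.005 -1;0 0 0 0.69 0 -0.005 -1;0 0 0 0.74 0 -0.005 -1;0 0 0 0.74 0 -0.005 -1"
}}

```text
time: 11.02
eef_pos: [0.5892, 0.0071, 0.0399]
tcp_rot: [0.766, 0.643, -0.0, -0.0]
contact_force: [0.1, -0.5, -1.6]
opening: 0.202
finger_force: 78.3
```

```bash
python3 -c "
from look import *
st(4)"
```

```text
t 11.22 pos [589.2   6.2  39.9] stand [-112.4  -74.3] F [ 0.2 -0.1 -1.1] T*10 [0.06 0.35 0.25] F,std [0.33 0.22 0.2 ] tcpx yaw 79.98 x.z,y.z mrad [-0.2 -0.1] open 0.20040930153680817 78.34451478905976
```

{"api": "send_rows", "payload": {
  "moves": "0 0 0 0 -0.04 -0.003 -1;0 0 0 0 -0.09 -0.003 -1;0 0 0 0 -0.14 -0.003 -1;0 0 0 0 -0.19 -0.003 -1;0 0 0 0 -0.24 -0.003 -1;0 0 0 0 -0.27 -0.003 -1;0 0 0 0 -0.28 -0.003 -1;0 0 0 0 -0.28 -0.003 -1"
}}

```text
time: 12.22
eef_pos: [0.5342, 0.0162, 0.0406]
tcp_rot: [0.766, 0.643, 0.0, 0.0]
contact_force: [0.2, 0.8, -1.4]
opening: 0.204
finger_force: 78.3
```

```bash
python3 -c "
from look import *
st(4)"
```

```text
t 12.43 pos [534.4  16.1  40.6] stand [-112.2  -18.6] F [-0.   0.1 -1.3] T*10 [-0.97  0.03 -0.16] F,std [0.39 0.27 0.3 ] tcpx yaw 80.02 x.z,y.z mrad [-0.   0.3] open 0.19737485231900798 78.31490103621036
```

{"api": "send_rows", "payload": {
  "moves": "0 0 0 0 -0.015 0 -1;0 0 0 0 -0.03 0 -1;0 0 0 0 -0.04 0 -1;0 0 0 0 -0.04 0 -1"
}}

```text
time: 12.92
eef_pos: [0.5259, 0.0176, 0.0405]
tcp_rot: [0.766, 0.643, -0.0, -0.0]
contact_force: [-0.2, -0.3, -1.4]
opening: 0.203
finger_force: 78.3
```

```bash
python3 -c "
from look import *
st(4)"
```

```text
t 13.12 pos [526.2  17.6  40.6] stand [-112.2  -10.3] F [-0.1 -0.  -1.2] T*10 [-1.    0.21  0.27] F,std [0.23 0.37 0.25] tcpx yaw 80.02 x.z,y.z mrad [-0.   0.1] open 0.20188500619131117 78.302639471367
```

{"api": "send_rows", "payload": {
  "moves": "0 0 0 0 -0.005 0 -1;0 0 0 0 -0.01 0 -1;0 0 0 0 -0.01 0 -1"
}}

```text
time: 13.5
eef_pos: [0.5241, 0.0179, 0.0405]
tcp_rot: [0.766, 0.643, 0.0, 0.0]
contact_force: [0.9, -0.1, -1.6]
opening: 0.195
finger_force: 78.4
```

```bash
python3 -c "
from look import *
st(3)"
```

```text
t 13.65 pos [524.2  17.9  40.5] stand [-112.2   -8.3] F [ 0.   0.3 -1.5] T*10 [-0.47 -0.09  0.19] F,std [0.25 0.17 0.07] tcpx yaw 80.02 x.z,y.z mrad [ 0.  -0.1] open 0.20277929410992976 78.35783162154257
```

{"api": "send_rows", "payload": {
  "moves": "0 0 0 0 -0.005 0 -1;0 0 0 0 -0.005 0 -1"
}}

```text
time: 13.9
eef_pos: [0.5231, 0.0181, 0.0405]
tcp_rot: [0.766, 0.643, -0.0, -0.0]
contact_force: [-0.3, 1.0, 0.1]
opening: 0.201
finger_force: 78.4
```

```bash
python3 -c "
from look import *
st(3)"
```

```text
t 14.05 pos [523.1  18.1  40.5] stand [-112.2   -7.2] F [ 0.2 -0.3 -1.7] T*10 [-0.61 -0.34 -0.2 ] F,std [0.15 0.15 0.1 ] tcpx yaw 80.02 x.z,y.z mrad [-0.  -0.1] open 0.19847456948786152 78.35780968889594
```

{"api": "send_rows", "payload": {
  "moves": "0 0 0 0 -0.005 0 -1;0 0 0 0 -0.005 0 -1"
}}

```text
time: 14.3
eef_pos: [0.5221, 0.0183, 0.0405]
tcp_rot: [0.766, 0.643, -0.0, -0.0]
contact_force: [0.5, -0.2, -2.0]
opening: 0.202
finger_force: 78.4
```

```bash
python3 -c "
from look import *
st(3)"
```

```text
t 14.45 pos [522.1  18.3  40.5] stand [-112.1   -6.2] F [ 0.3 -0.4 -1.5] T*10 [-0.69 -0.16 -0.22] F,std [0.2  0.04 0.2 ] tcpx yaw 80.03 x.z,y.z mrad [-0.  -0.1] open 0.20237806888425927 78.3556121494621
```

{"api": "send_rows", "payload": {
  "moves": "0 0 0 0 -0.004 0 -1;0 0 0 0 -0.004 0 -1"
}}

```text
time: 14.7
eef_pos: [0.5214, 0.0184, 0.0405]
tcp_rot: [0.766, 0.643, -0.0, -0.0]
contact_force: [-0.2, 0.1, -1.3]
opening: 0.199
finger_force: 78.4
```

```bash
python3 -c "
from look import *
st(3)
d=cam('top');cv2.imwrite('pics/in.png',cv2.resize(d['image'][185:325,195:385],None,fx=4,fy=4,interpolation=cv2.INTER_CUBIC)[:,:,::-1])"
```

```text
t 14.85 pos [521.4  18.4  40.5] stand [-112.1   -5.4] F [ 0.4 -0.  -1.7] T*10 [-0.72 -0.03 -0.3 ] F,std [0.41 0.1  0.29] tcpx yaw 80.02 x.z,y.z mrad [-0. -0.] open 0.19789462456630347 78.35691506043077
```

View pics/in.png

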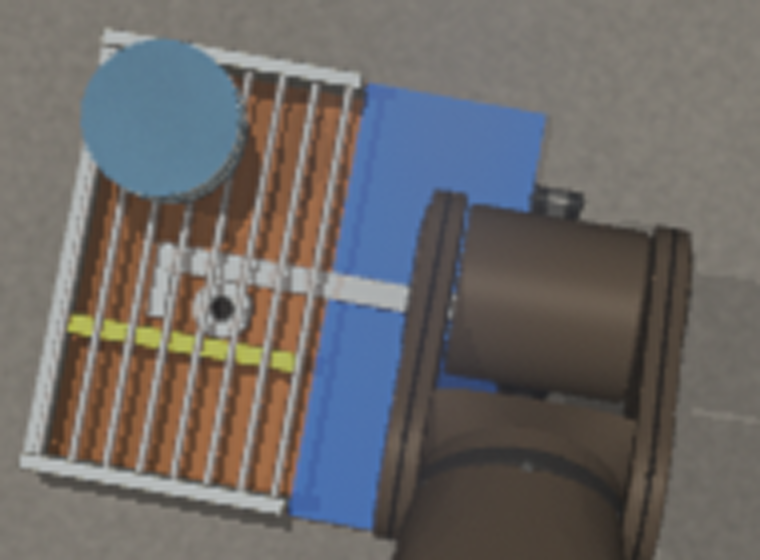

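The blade is now under the wires with its toe at (160,290), behind the washer at (221,308). The washer has been pushed about 4 mm and almost meets the yellow divider. I'll keep sweeping until I feel it stop.

{"api": "send_rows", "payload": {
  "moves": "0 0 0 0 -0.004 0 -1;0 0 0 0 -0.004 0 -1"
}}

```text
time: 15.15
eef_pos: [0.5206, 0.0186, 0.0405]
tcp_rot: [0.766, 0.643, -0.0, 0.0]
contact_force: [0.3, -0.5, -2.3]
opening: 0.203
finger_force: 78.4
```

```bash
python3 -c "
from look import *
st(3)"
```

```text
t 15.3 pos [520.6  18.5  40.5] stand [-112.2   -4.6] F [ 0.4  0.1 -1.1] T*10 [-0.88 -0.14 -0.71] F,std [0.53 0.14 0.14] tcpx yaw 80.03 x.z,y.z mrad [-0.  -0.1] open 0.2014885390477756 78.35649191401899
```

{"api": "send_rows", "payload": {
  "moves": "0 0 0 0 -0.004 0 -1;0 0 0 0 -0.004 0 -1"
}}

```text
time: 15.55
eef_pos: [0.5199, 0.0187, 0.0405]
tcp_rot: [0.766, 0.643, 0.0, 0.0]
contact_force: [0.8, -0.0, -1.5]
opening: 0.2
finger_force: 78.4
```

```bash
python3 -c "
from look import *
st(3)"
```

```text
t 15.7 pos [519.9  18.7  40.6] stand [-112.2   -3.9] F [ 0.2 -0.2 -1.2] T*10 [-0.63 -0.83 -0.73] F,std [0.3 0.1 0.3] tcpx yaw 80.01 x.z,y.z mrad [0.  0.1] open 0.20039958764022398 78.36185191757977
```

{"api": "send_rows", "payload": {
  "moves": "0 0 0 0 -0.004 0 -1;0 0 0 0 -0.004 0 -1"
}}

```text
time: 15.95
eef_pos: [0.5193, 0.0188, 0.0407]
tcp_rot: [0.766, 0.643, 0.0, 0.0]
contact_force: [0.4, -0.7, -0.9]
opening: 0.203
finger_force: 78.4
```

```bash
python3 -c "
from look import *
st(3)"
```

```text
t 16.1 pos [519.3  18.8  40.6] stand [-112.1   -3.3] F [ 1.2  0.  -1.5] T*10 [-0.91 -2.12 -1.82] F,std [0.42 0.23 0.16] tcpx yaw 80.0 x.z,y.z mrad [0.1 0.5] open 0.2037513937048041 78.36234421469271
```

{"api": "send_rows", "payload": {
  "moves": "0 0 0 0 -0.003 0 -1;0 0 0 0 -0.003 0 -1"
}}

```text
time: 16.35
eef_pos: [0.5187, 0.0189, 0.0406]
tcp_rot: [0.766, 0.643, 0.0, 0.0]
contact_force: [2.3, 0.4, -1.5]
opening: 0.2
finger_force: 78.4
```

```bash
python3 -c "
from look import *
st(3)"
```

```text
t 16.5 pos [518.7  18.9  40.7] stand [-112.2   -2.7] F [ 1.5 -1.1 -1.6] T*10 [-1.55 -3.41 -2.56] F,std [0.23 0.06 0.04] tcpx yaw 80.0 x.z,y.z mrad [0.1 0.6] open 0.2004922288313225 78.43880566768348
```

The washer has stopped against the divider, at roughly 1.5–2 N. I'll ease off 1 mm and drag it out.

{"api": "send_rows", "payload": {
  "moves": "0 0 0 0 0.006 0 -1;0 0 0 -0.03 0.006 0 -1;0 0 0 -0.06 0.006 0 -1;0 0 0 -0.09 0.006 0 -1;0 0 0 -0.13 0.006 0 -1;0 0 0 -0.17 0.006 0 -1;0 0 0 -0.2 0.006 0 -1;0 0 0 -0.2 0.006 0 -1"
}}

```text
time: 17.5
eef_pos: [0.5126, -0.0213, 0.0405]
tcp_rot: [0.766, 0.643, -0.0, 0.0]
contact_force: [0.6, -0.5, -1.7]
opening: 0.204
finger_force: 78.4
```

```bash
python3 -c "
from look import *
st(3)"
```

```text
t 17.65 pos [512.7 -20.9  40.6] stand [-152.3   -3.7] F [ 0.5 -0.3 -1.3] T*10 [-1.38 -1.28 -1.23] F,std [0.1  0.32 0.17] tcpx yaw 80.03 x.z,y.z mrad [-0.1  0.1] open 0.20239754305337343 78.41026824899018
```

{"api": "send_rows", "payload": {
  "moves": "0 0 0 -0.04 0.003 0 -1;0 0 0 -0.08 0.003 0 -1;0 0 0 -0.12 0.003 0 -1;0 0 0 -0.16 0.003 0 -1;0 0 0 -0.2 0.003 0 -1;0 0 0 -0.24 0.003 0 -1;0 0 0 -0.28 0.003 0 -1;0 0 0 -0.32 0.003 0 -1;0 0 0 -0.36 0.003 0 -1;0 0 0 -0.39 0.003 0 -1;0 0 0 -0.41 0.003 0 -1;0 0 0 -0.41 0.003 0 -1"
}}

```text
time: 19.15
eef_pos: [0.4991, -0.1018, 0.0405]
tcp_rot: [0.766, 0.643, -0.0, 0.0]
contact_force: [-0.3, -0.4, -2.5]
opening: 0.2
finger_force: 78.3
```

```bash
python3 -c "
from look import *
st(3)
d=cam('top');d2=cam('side');u,v=map(int,proj(d2,(.52,.1,.02)));a=cv2.resize(d['image'][195:325,240:400],None,fx=2,fy=2,interpolation=cv2.INTER_CUBIC);b=cv2.resize(d2['image'][v-60:v+70,u-80:u+80],None,fx=2,fy=2,interpolation=cv2.INTER_CUBIC)
cv2.imwrite('pics/out.png',np.vstack([a,b])[:,:,::-1])"
```

```text
t 19.3 pos [ 499.1 -101.5   40.5] stand [-234.1   -4.3] F [-0.1 -0.3 -1.1] T*10 [-0.56  0.24 -0.29] F,std [0.41 0.25 0.37] tcpx yaw 80.03 x.z,y.z mrad [-0. -0.] open 0.19893996130923244 78.31690661609173
```

View pics/out.png

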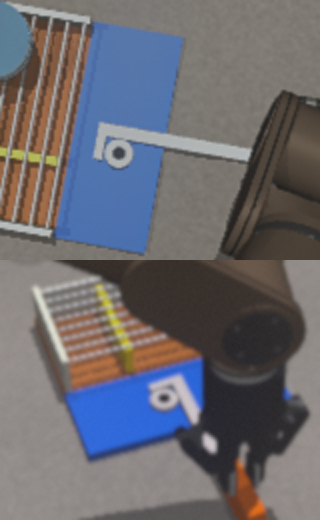

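The washer lies wholly on the blue strip, at (118,153) in the upper view, with the toe behind it. I'll free the probe, lift it and carry it back to the open counter.

{"api": "send_rows", "payload": {
  "moves": "0 0 0 0.015 0.012 0 -1;0 0 0 0.03 0.03 0 -1;0 0 0 0.03 0.03 0 -1;0 0 0 0.03 0.03 -0.1 -1;0 0 0 0.03 0.03 -0.25 -1;0 0 0 -0.2 0.03 -0.25 -1;0 0 0 -0.45 0.03 -0.25 -1;0 0 0 -0.7 0.03 -0.25 -1;0 0 0 -0.8 0.03 -0.2 -1;0 0 0 -0.8 0.03 -0.1 -1;0 0 0 -0.8 0.03 0.02 -1;0 0 0 -0.8 0.03 0.05 -1"
}}

```text
time: 20.9
eef_pos: [0.4758, -0.2584, 0.028]
tcp_rot: [0.766, 0.643, -0.0, -0.003]
contact_force: [0.0, -0.5, -2.1]
opening: 0.201
finger_force: 78.3
```

{"api": "send_rows", "payload": {
  "moves": "0 0 0 0 0 0 -1;0 0 0 0 0 0 -1"
}}

```text
time: 21.15
eef_pos: [0.4781, -0.2604, 0.0315]
tcp_rot: [0.766, 0.643, 0.0, 0.001]
contact_force: [-0.3, 0.9, -1.0]
opening: 0.198
finger_force: 78.3
```

```bash
python3 -c "
from look import *
st(3)"
```

```text
t 21.3 pos [ 478.  -260.5   31.6] stand [-394.4  -11.1] F [-0.1 -0.1 -1.3] T*10 [-0.73  0.05  0.03] F,std [0.18 0.14 0.28] tcpx yaw 80.03 x.z,y.z mrad [-0.9  1.6] open 0.1995306554047232 78.31438682042062
```

{"api": "send_rows", "payload": {
  "moves": "0 0 0 0 0 0.006 -1;0 0 0 0 0 0.012 -1;0 0 0 0 0 0.016 -1;0 0 0 0 0 0.018 -1;0 0 0 0 0 0.018 -1"
}}

```text
time: 21.92
eef_pos: [0.4774, -0.2602, 0.0273]
tcp_rot: [0.766, 0.643, 0.0, -0.0]
contact_force: [0.2, 1.0, 2.1]
opening: 0.203
finger_force: 78.8
```

```bash
python3 -c "
from look import *
st(3)"
```

```text
t 22.07 pos [ 477.4 -260.2   27.3] stand [-394.2  -10.5] F [-1.1  1.3  2.7] T*10 [1.31 2.7  0.05] F,std [0.59 0.29 0.16] tcpx yaw 80.02 x.z,y.z mrad [-0.1  0.1] open 0.20407514560180018 78.84105514269322
```

{"api": "send_rows", "payload": {
  "moves": "0 0 0 0 0 -0.002 0;0 0 0 0 0 -0.002 1;0 0 0 0 0 -0.002 1;0 0 0 0 0 -0.002 1;0 0 0 0 0 -0.002 1;0 0 0 0 0 -0.15 1;0 0 0 0 0 -0.4 1;0 0 0 0 0 -0.7 1;0 0 0 0 0 -0.9 1;0 0 0 0 0 -0.9 1"
}}

```text
time: 23.32
eef_pos: [0.4793, -0.2618, 0.2119]
tcp_rot: [0.766, 0.643, 0.001, 0.005]
contact_force: [0.8, -0.2, -0.1]
opening: 0.999
finger_force: 0.0
```

{"api": "send_rows", "payload": {
  "moves": "0 0 0 -0.6 0.3 0 1;0 0 0 -0.6 0.3 0 1;0 0 0 -0.6 0.3 0 1;0 0 0 -0.6 0.3 0 1;0 0 0 -0.6 0.3 0 1"
}}

```text
time: 23.95
eef_pos: [0.5152, -0.3872, 0.2062]
tcp_rot: [0.766, 0.643, 0.0, -0.001]
contact_force: [0.9, 0.3, 0.4]
opening: 1.002
finger_force: 0.0
```

```bash
python3 -c "
from look import *
st(2)
d=cam('top');d2=cam('side')
a=cv2.resize(d['image'],(480,360));b=cv2.resize(d2['image'][150:450,200:],None,fx=.8,fy=.8)
c=np.zeros((600,480,3),np.uint8);c[:360]=a;c[360:600,:b.shape[1]]=b
cv2.imwrite('pics/fin.png',c[:,:,::-1])"
```

```text
t 24.05 pos [ 515.4 -387.3  206.8] stand [-512.7  -70. ] F [-0.1 -0.5 -0.3] T*10 [-0.21 -0.08 -0.26] F,std [1.   0.23 0.09] tcpx yaw 80.09 x.z,y.z mrad [ 0.3 -0.2] open 1.003924592697352 0.0
```

View pics/fin.png

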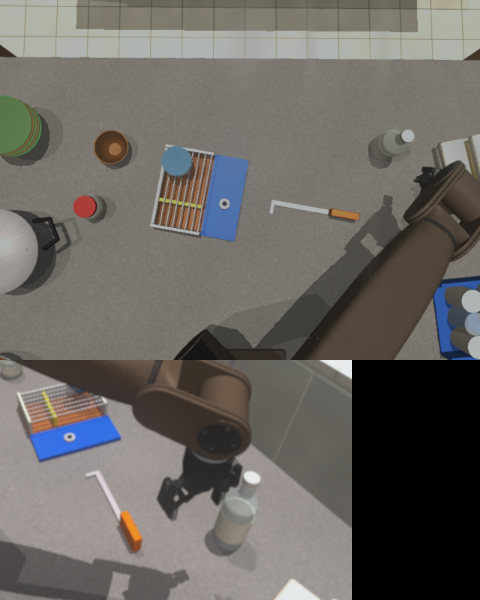

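The washer is wholly on the strip, at (224,204) in the upper view. The probe lies flat on the counter at about (315,210), the bottle, bowl and jar haven't moved, and the gripper is empty and clear.

```bash
python3 -c "
from plant import ctrl
print(ctrl.sign_off())"
```

```text
the job is handed in; nothing more can be done
None
```

The job is handed in: in the last picture the washer lies wholly on the blue strip, the probe is flat on the counter clear of stand and strip, and the bottle, bowl and jar look unmoved, at about 24 s on the robot's clock.

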